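Reset the red peak pointer of a seam pull tester

TASK

Two seam pull testers lie on the shoemaker's bench. The red one's reading has been written down: turn its red knob anticlockwise (seen from above) until the peak pointer is fully back at its zero stop, then let go. The blue one's reading has not been noted yet, so leave its pointer where it stands.

Things in the scene. Friction and masses are not known exactly. Their poses are not given: they have to be found in the camera images.
- red_pointer (a joint): Red peak pointer and knob, one piece, turning on the upright axis of a face-up round white dial (124 mm across, face 50 mm above the bench). In rad: 0 = at the zero stop (brass pin at the first mark), growing clockwise seen from above to 2.8 at most; starts at 0.8 to 1.4. Light friction (0.05 N m), no spring: it stays where it is left.
- red_grip (a point): Grip point of the red knob, on its axis, 83 mm above the bench. The knob is an upright bar 42 mm long, 16 mm thick, top at 95 mm, on a 40 mm disc (top at 59 mm): grip across the 16 mm from above. The point's x axis runs along the bar to the pointer's tip and turns with it; z is up. The tester is fixed to the bench; only the knob and an 8 mm stop pin rise above its dial.
- blue_tip (a point): Tip of the blue pointer of the other tester, which is the same but for its colour: 46 mm from the axis of its blue knob, 55 mm above the bench; the point's x axis runs from the axis to the tip. It must stay where it is.

How it is judged:
At the end, for the whole second after the job is handed in: The red pointer is at rest within 0.18 rad (10 degrees) of its zero stop, and the blue pointer's tip is within 10 mm of where it was at the start (value of joint red_pointer below 0.18 rad and velocity of joint red_pointer between -0.05 and 0.05 rad/s and distance of blue_tip from where it was at the start of the episode below 0.01 m); the robot touches nothing.
It fails at once if the blue pointer is turned (its tip moves more than 10 mm) (distance of blue_tip from where it was at the start of the episode above 0.01 m).
It also fails if it takes over 32 s, if anything falls off the work surface, if the arm or the gripper's body presses on something with over 40 N, if the wrist force passes 120 N, or if a joint passes its speed limit or range.

ROBOT

A 7-joint arm with a two-finger parallel gripper is mounted at the origin on the work surface. World frame = base frame: x ahead of the robot, y to its left, z up, the work surface at z = 0. Lengths are in m, angles in rad, forces in N, time in s.
With the tool pointing down it reaches from about 0.4 to 0.875 m from the base axis. Payload 4.4 kg.
Tool frame: the origin (TCP) lies on the centre line of the jaws, within the pads' length; the fingertips stand 17 mm ahead of it and the grasp point (between the pads) lies 2 mm behind it; z points along the fingers, y is the line along which they close (so a half turn about z gives the same grasp; the last joint's range is limited). The gripper opens to 85 mm and grips with 20 to 120 N. Pads are 22 mm wide; open, the fingers measure 114 mm over their backs; the gripper's body (76 mm by 85 mm) begins 54 mm behind the grasp point. The pads swing forward as they close: fully open they stand 13 mm farther back than shut.
Start: joints at [1.175, 0.628, 0.038, 1.517, -0.027, 0.996, -0.02], TCP at [0.211, -0.615, 0.248] pointing down, gripper open.
Joint ranges: [-3.06, 3.06], [-0.37, 2.12], [-1.25, 1.32], [0.18, 2.47], [-1.1, 4.24], [0.23, 1.98], [-2.94, 2.94]. Speed limits (rad/s): [2.57, 2.57, 3.14, 3.14, 3.14, 3.14, 3.14].

INTERFACE

Orientations are given as [roll, pitch, yaw] about the fixed x, y, z axes, in that order (R = Rz(yaw) Ry(pitch) Rx(roll)).
In Python, from plant import manip, effector, solver, monitor, optics, order gives the robot as it stands. The module is installed in compiled form; this text tells all that it offers. Calls block until the motion is done:
- manip.goto(position, orientation): joint-space move of the TCP to a pose.
- manip.line_to(position, orientation=None, rate=0.15, max_force=None): straight line of the TCP; orientation=None keeps the orientation; rate is the mean speed in m/s. With max_force (N) it stops when the force on the tool has changed by that much, and returns True; else False.
- manip.move_j(angles): joint-space move.
- effector.move_gripper(opening): finger opening in m; the grip force is fixed at half the most; returns when the fingers have stopped.
- manip.wait(seconds).
- solver.ik(position, orientation): joint angles nearest the present ones, or None.
- monitor.state(): the state.
- optics.snapshot(name): name is "scene" or "top" or "wrist"; returns the picture (384x512x3 uint8, red, green, blue); there is no depth.
- optics.camera_params(name): a dict with "fx", "fy", "cx", "cy" (pixels), "view" (4x4, takes a point from world to camera coordinates). Camera axes: x right, y down, z forward; pixel columns grow to the right and rows downward; lengths in m; the calibration is good to about 2 mm. A picture is of the moment at which its call begins: read the wrist's pose just before it. camera_params takes no time and is no camera call; for the wrist camera it gives the pose at the moment of the call.
A pose or a line that the arm cannot do raises manip.PlanningError and nothing moves.
- order.job_done(): hands the job in; it is judged then, once.
The state is a dict: "time": time; "joints": joint angles; "joint_vel": joint speeds; "joint_torque": joint torques, N m; "tcp_pos": TCP position; "tcp_rot": TCP orientation; "contact_force": force on the tool from outside, world axes, zero at the start; "ft_torque": the same for the moment, N m; "gripper_width": finger opening in m; "gripper_force": force on a finger pad.
Only numpy, scipy, OpenCV 4.12 (cv2) and the standard library are available. Lean on these libraries where they do the work, as an engineer would, in place of code of your own. Each camera call takes 0.05 s, during which the arm holds its last target. There are 200 camera calls.

## Working session

There is one attempt and no reset: what is moved stays moved. The work goes in short steps, each a Python script; the robot and the scene stay as the last script left them, time stands still between calls to the robot, and variables do not carry over. Pictures are saved under pics/ and viewed, at most 10 in all, crops included, and the job is handed in when it is done.

```bash
mkdir -p pics; python3 - <<'E'
from plant import *
import cv2,numpy as np
a=[optics.snapshot(n) for n in("scene","top")]
for n,i in zip(("scene","top"),a):
    cv2.imwrite(f"pics/{n}0.png",i[:,:,::-1])
    p=optics.camera_params(n);print(n,p["fx"],p["cx"],p["cy"],np.round(p["view"],3).tolist())
cv2.imwrite("pics/both.png",cv2.resize(np.hstack(a),(800,300))[:,:,::-1])
s=monitor.state();print(s["time"],s["tcp_pos"],s["tcp_rot"])
E
```

```text
scene 396.3727918644177 262.0898885270409 200.2837321004617 [[0.456, 0.89, 0.001, -0.25], [0.584, -0.298, -0.755, -0.207], [-0.671, 0.345, -0.656, 1.335], [0.0, 0.0, 0.0, 1.0]]
top 384.44066157774154 253.29528926259152 192.48615069067287 [[0.029, -0.999, -0.021, 0.029], [-0.992, -0.027, -0.123, 0.52], [0.123, 0.024, -0.992, 0.864], [0.0, 0.0, 0.0, 1.0]]
0.1 [ 0.21038208 -0.6144425   0.24747351] [-3.1398469e+00  2.7715986e-06  3.2985822e-01]
```

View pics/top0.png

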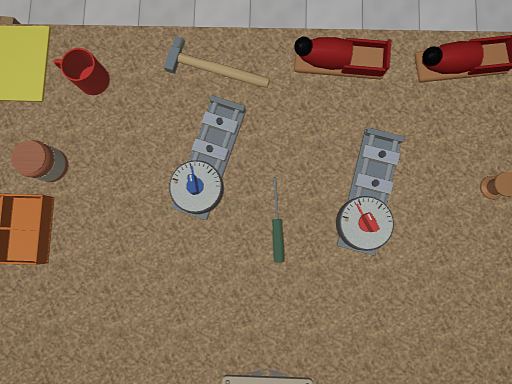

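The top view shows the blue tester at about (196,186) and the red one at (366,223), with the red pointer's tip near (357,203). Next I'll measure the red dial and knob.

```bash
cat > h.py <<'E'
import cv2,numpy as np
def ray(p,uv,z):
    V=np.array(p["view"]);R=V[:3,:3];c=-R.T@V[:3,3]
    d=R.T@np.array([(uv[0]-p["cx"])/p["fx"],(uv[1]-p["cy"])/p["fy"],1.])
    return c+d*(z-c[2])/d[2]
def dial(img,p,uv,half):
    """white-dial outline near uv -> (centre, diameters mm) on z=0.05, pixel ellipse"""
    h=cv2.cvtColor(img,cv2.COLOR_RGB2HSV)
    m=((h[...,1]<45)&(h[...,2]>170)).astype(np.uint8)
    w=np.zeros_like(m);cv2.circle(w,tuple(map(int,uv)),half,1,-1);m=cv2.morphologyEx(m&w,cv2.MORPH_CLOSE,np.ones((3,3)))
    cs=cv2.findContours(m,cv2.RETR_EXTERNAL,cv2.CHAIN_APPROX_NONE)[0];c=cv2.convexHull(np.vstack([k for k in cs if len(k)>20]))
    P=np.array([ray(p,q,.05)[:2] for q in c[:,0]])
    e=cv2.fitEllipse((P*1000).astype(np.float32));return np.array(e[0])/1000,e[1]
def reds(img,uv,half):
    h=cv2.cvtColor(img,cv2.COLOR_RGB2HSV)
    m=(((h[...,0]<8)|(h[...,0]>172))&(h[...,1]>130)&(h[...,2]>60)).astype(np.uint8)
    w=np.zeros_like(m);cv2.circle(w,tuple(map(int,uv)),half,1,-1);return m&w
E
python3 - <<'E'
from plant import *
from h import *
i=cv2.imread("pics/top0.png")[:,:,::-1].copy();p=optics.camera_params("top")
print("red",dial(i,p,(366,223),33));print("blue",dial(i,p,(196,186),33))
c,_=dial(i,p,(366,223),33)
m=reds(i,(366,223),27);ys,xs=np.nonzero(m)
P=np.array([ray(p,q,.055)[:2] for q in zip(xs,ys)])-c;k=np.argmax(P[:,0]);r=np.hypot(*P.T);k=r.argmax()
print("tip",P[k],r[k],np.degrees(np.arctan2(P[k,1],P[k,0])))
cv2.imwrite("pics/z.png",cv2.resize(i[185:260,320:420],None,fx=8,fy=8,interpolation=cv2.INTER_CUBIC)[:,:,::-1])
E
```

```text
red (array([ 0.45552576, -0.21346167]), (113.44918823242188, 113.52304077148438))
blue (array([0.52848309, 0.17778203]), (113.1402359008789, 113.77084350585938))
tip [0.04054551 0.02456908] 0.047408629819689053 31.214317551653483
```

View pics/z.png

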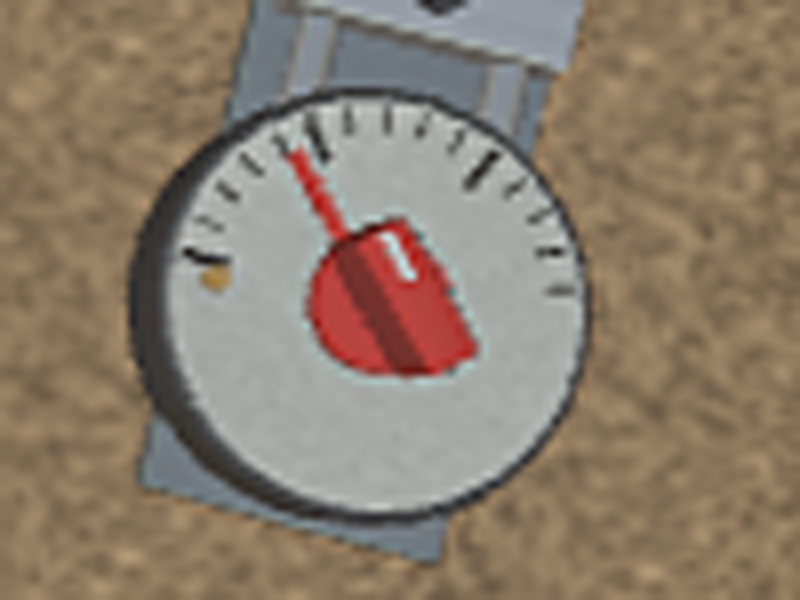

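Red tester: the pointer tip comes out 47 mm from the axis, as it should (46 mm). The brass pin is at crop (213,278) and the first mark at (205,258). I'll check the stop angle and the joint-7 range, then move above it and look from close by.

```bash
python3 - <<'E'
from plant import *
from h import *
p=optics.camera_params("top");c=np.array([.4555,-.2135])
for uv,z in (((205,258),.05),((213,278),.056)):
    d=ray(p,(320+uv[0]/8,185+uv[1]/8),z)[:2]-c;print("stop",np.hypot(*d),np.degrees(np.arctan2(d[1],d[0])))
y0=np.radians(31.2)
for k in(0,np.pi,-np.pi):
    for t in(0,1.0):
        q=solver.ik([*c,.17],[np.pi,0,y0+k+t]);print(k,t,None if q is None else np.round(q,2))
yaw=y0 if abs(solver.ik([*c,.17],[np.pi,0,y0+1])[6])<2.6 else y0-np.pi
manip.goto([*c,.2],[np.pi,0,yaw])
s=monitor.state();p=optics.camera_params("wrist");i=optics.snapshot("wrist")
cv2.imwrite("pics/w.png",i[:,:,::-1]);np.save("w.npy",p,allow_pickle=True)
print(s["time"],s["tcp_pos"],s["tcp_rot"],s["joints"])
V=p["view"];q=V@np.array([*c,.05,1]);print("expected px",p["fx"]*q[0]/q[2]+p["cx"],p["fy"]*q[1]/q[2]+p["cy"])
E
```

```text
stop 0.047919512272608246 77.47624409136544
stop 0.04606507206833412 84.44344574802955
0 0 [ 0.4   0.53 -0.03  2.    0.03  0.61 -0.67]
0 1.0 [ 0.57  0.55 -0.27  2.    0.24  0.63  0.12]
3.141592653589793 0 [ 1.04  0.76 -1.06  1.98  0.85  0.93  1.65]
3.141592653589793 1.0 [ 0.03  0.59  0.53  2.01 -0.48  0.66 -2.3 ]
-3.141592653589793 0 [ 1.04  0.76 -1.06  1.98  0.85  0.93  1.65]
-3.141592653589793 1.0 [ 0.03  0.59  0.53  2.01 -0.48  0.66 -2.3 ]
1.825 [ 0.45534747 -0.21498095  0.20011252] [3.14064376e+00 2.45165986e-04 5.42299602e-01] [ 0.41510716  0.48804913 -0.04321416  1.97231697  0.03339393  0.68128013
 -0.67749417]
expected px 253.15163765745064 179.4184611641416
```

View pics/w.png

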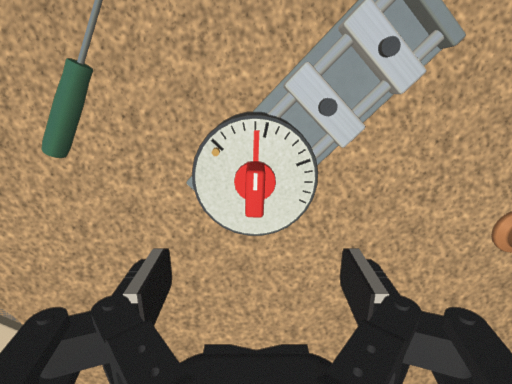

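The wrist view shows the dial centred at about (255,178), close to the expected (253,179). The pointer runs straight up to (256,131) and is aligned with the tool, and the stop mark is at (217,145). I'll refine from this view, grip, turn with joint 7 alone, release and retreat.

```bash
python3 - <<'E'
from plant import *
from h import *
p=np.load("w.npy",allow_pickle=True).item();i=cv2.imread("pics/w.png")[:,:,::-1].copy()
c,e=dial(i,p,(255,176),68);print("dial",c,e)
ang=lambda uv,z:np.arctan2(*(ray(p,uv,z)[:2]-c)[::-1])
y0=ang((256.5,131),.055);st=ang((217.5,145),.05);print("tip r",np.hypot(*(ray(p,(256.5,131),.055)[:2]-c)),"ang",y0,"stop",st,"turn",st-y0)
assert abs(c[0]-.4555)<.006 and abs(c[1]+.2135)<.006 and abs(y0-.545)<.12 and .7<st-y0<1.5
O=[np.pi,0,y0]
manip.goto([*c,.16],O);print("hit",manip.line_to([*c,.081],rate=.08,max_force=15))
effector.move_gripper(0.0);s=monitor.state();print(s["gripper_width"],s["gripper_force"],s["contact_force"],s["tcp_pos"],s["time"])
np.save("g.npy",[c[0],c[1],y0,st])
E
```

```text
dial [ 0.45604755 -0.21482382] (115.00930786132812, 115.24117279052734)
tip r 0.047140890451478935 ang 0.5046337849834659 stop 1.3401728733612186 turn 0.8355390883777527
hit False
0.01469408630723977 58.81701707839966 [-1.14463929  2.29454611  4.36747181] [ 0.45568493 -0.21408926  0.08131095] 3.9417
```

```bash
python3 - <<'E'
from plant import *
from h import *
g=np.load("g.npy");j=np.array(monitor.state()["joints"]);T0=None
n=0
while n<.92:
    d=.12 if n<.7 else .04
    n+=d;k=j.copy();k[6]+=n;manip.move_j(k);s=monitor.state()
    print(round(n,2),np.round(s["tcp_rot"][2],3),np.round(s["ft_torque"],2),np.round(s["contact_force"],1),round(s["time"],1))
    if abs(s["ft_torque"][2])>.35: break
p=optics.camera_params("wrist");i=optics.snapshot("wrist");cv2.imwrite("pics/w2.png",i[:,:,::-1])
E
```

```text
0.12 0.622 [0.01 0.04 0.06] [-0.4  0.2  0.4] 4.2
0.24 0.74 [0.04 0.03 0.07] [-0.8  1.7  1.7] 4.4
0.36 0.86 [ 0.06 -0.03  0.03] [-0.   0.8  2.3] 4.7
0.48 0.979 [0.12 0.01 0.13] [-0.1 -0.6  1.9] 4.9
0.6 1.099 [0.17 0.06 0.07] [-0.5  0.4  2.5] 5.2
0.72 1.219 [0.16 0.06 0.1 ] [-0.7  0.9  2.9] 5.4
0.76 1.261 [ 0.22  0.03 -0.05] [-1.7  2.4  2.7] 5.7
0.8 1.303 [0.32 0.13 0.05] [-1.1  2.1  3.4] 5.9
0.84 1.342 [ 0.47  0.09 -0.39] [-0.7  2.4  3.3] 6.2
```

View pics/w2.png

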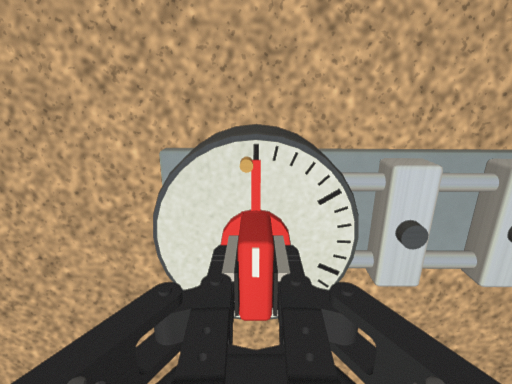

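The pointer's tip at (256,161) is on the first mark (256,152) and against the brass pin (246,164). The torque jumped at the same moment, so it has reached the stop. I'll release, lift and check.

```bash
python3 - <<'E'
from plant import *
from h import *
s=monitor.state();effector.move_gripper(0.06)
P=np.array(s["tcp_pos"]);P[2]=.22;manip.line_to(P,rate=.12);manip.wait(.3)
i=optics.snapshot("wrist");cv2.imwrite("pics/w3.png",i[:,:,::-1]);s=monitor.state();print(s["time"],s["contact_force"],s["gripper_width"])
E
```

```text
8.4 [ 0.94135394 -0.16411546  0.2701339 ] 0.060120091994309524
```

View pics/w3.png

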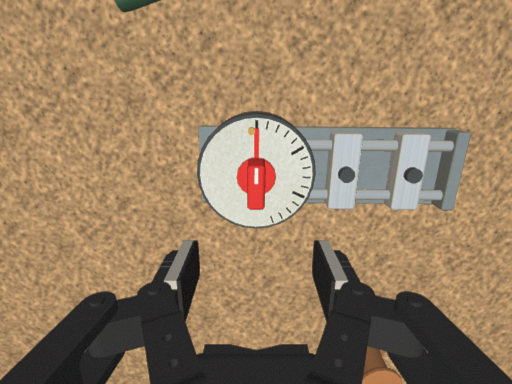

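The red pointer, tip at (256,130), still sits at the first mark against the pin, and the gripper is clear of the knob.

```bash
python3 -c "
from plant import *
print(order.job_done())"
```

```text
the job is handed in; nothing more can be done
None
```

The job is handed in at about 8.4 s: the red pointer is back against its zero stop, the knob is released and the gripper is clear, and the arm never went near the blue tester; the hand-in call returned no verdict.

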